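Find the studio weight whose sole still grips

ROBOT

A 7-joint arm with a two-finger parallel gripper is mounted at the origin on the work surface. World frame = base frame: x ahead of the robot, y to its left, z up, the work surface at z = 0. Lengths are in mm, angles in rad, forces in N, time in s.
With the tool pointing down it reaches from about 400 to 850 mm from the base axis. Payload 6.9 kg.
Tool frame: the origin (TCP) lies midway between the tips of the shut fingers; the grasp point (between the pads) lies 19 mm behind it (r.tcp_to_grasp is the distance from the TCP to the grasp point, in mm); x points along the fingers, y is the direction in which the jaws open and shut, and the axes are right-handed (so a half turn about x gives the same grasp; the last joint's range is limited). The gripper opens to 85 mm and grips with 20 to 120 N. Pads are 22 mm wide; open, the fingers measure 114 mm over their backs; the gripper's body (76 mm by 85 mm) begins 54 mm behind the grasp point. The pads swing forward as they close: fully open they stand 13 mm farther back than shut.
Start: joints at [1.456, 0.507, -0.238, 1.5, 0.126, 1.149, -0.155], TCP at [136.852, -609.822, 231.275] pointing down, gripper open.
Joint ranges: [-3.08, 3.08], [-0.24, 2.05], [-1.43, 1.35], [0, 2.5], [-1.52, 4.66], [0.17, 1.96], [-2.89, 2.89]. Speed limits (rad/s): [2.39, 2.39, 3.14, 3.14, 3.14, 3.14, 3.14].

INTERFACE

Orientations are given as a 3x3 rotation matrix whose columns are the frame's x, y, z axes.
In Python, from bench import telemetry, camera, camera_params, r gives the robot as it stands.
- The arm moves only by the tool send_rows, never from a script. Its argument "commands" is a list of rows, each a list of 7 numbers: the shift along the world's x, y, z in m, then the turn, a rotation vector about the world's x, y, z in rad, then the finger opening in m, from 0 to 0.0854. In form: [[x, y, z, wx, wy, wz, fingers], ...]. A call has 1 to 5 rows; each row shifts and turns the commanded pose from where the row before left it; what a row does not reach is not made up. A row lasts 1/8 s, in which the tool goes at most 62.5 mm and 10.7 degrees, less where a joint would pass 70% of its speed; a pose out of reach is approached as far as the arm can. A call with a gripper value outside its range is refused whole. The fingers move at their own pace and stop on an object; "grip_force" is the grip in N (left out, the last holds). Time passes only in rows, so rows that do not move let the fingers close. It gives the time, the measured TCP pose, the force and the opening at its end, in the units of the state.
- telemetry.state(): the state, without advancing time (a new reading comes with each control period).
- camera(name): name is "scene" or "side" or "wrist"; returns the picture (400x640x3 uint8, red, green, blue); there is no depth.
- camera_params(name): a dict with "mtx" (3x3 intrinsics, pixels), "extrinsics" (4x4, takes a point from camera to world coordinates). Camera axes: x right, y down, z forward; pixel columns grow to the right and rows downward; lengths in mm; the calibration is good to about 2 mm. A picture is of the moment at which its call begins: read the wrist's pose just before it. camera_params takes no time and is no camera call; for the wrist camera it gives the pose at the moment of the call.
- r.finish_job(): hands the job in, once; it reports no verdict.
The state is a dict: "time_s": time; "qpos": joint angles; "qd": joint speeds; "tau": joint torques, N m; "tool_pos": TCP position; "ee_rot": TCP orientation; "wrist_force": force on the tool from outside, world axes, zero at the start; "torque": the same for the moment, N m; "gripper_width": opening from 0.0 (shut) to 1.0 (fully open).
Only numpy, scipy, OpenCV 4.12 (cv2) and the standard library are available. Lean on these libraries where they do the work, as an engineer would, in place of code of your own. Each camera call takes 0.05 s, during which the arm holds its last target.

TASK

Three look-alike blue weights stand in the wooden rack, and clay dust has made the rubber soles of two of them slippery. Find the one whose sole still grips by dragging weights, sole down under their own weight, across the plywood board and feeling how hard they drag (the one you choose must have been dragged too), then set that one gently, sole down, between the cheeks of the green holder. Leave the slippery ones sole down on the board or in the rack, never put one in the holder, and do not disturb the clay foot, the spray bottle or the tool cup.

Things in the scene. Friction and masses are not known exactly. Their poses are not given: they have to be found in the camera images.
- weight_1_center (a point): one of three look-alike blue iron weights with a 6 mm black rubber sole under it: 44 mm along its x, 60 mm along its y, 40 mm high, 0.75 to 0.90 kg. The point is its centre, 20 mm above the sole's underside; z up. It starts sole down in a bay of the rack. One of the three grips, two are slippery; looks, names and bays do not tell which
- weight_2_center (a point): one of three look-alike blue iron weights with a 6 mm black rubber sole under it: 44 mm along its x, 60 mm along its y, 40 mm high, 0.75 to 0.90 kg. The point is its centre, 20 mm above the sole's underside; z up. It starts sole down in a bay of the rack. One of the three grips, two are slippery; looks, names and bays do not tell which
- weight_3_center (a point): one of three look-alike blue iron weights with a 6 mm black rubber sole under it: 44 mm along its x, 60 mm along its y, 40 mm high, 0.75 to 0.90 kg. The point is its centre, 20 mm above the sole's underside; z up. It starts sole down in a bay of the rack. One of the three grips, two are slippery; looks, names and bays do not tell which
- board: fixed plywood modelling board, 360 mm along its x, 270 mm along its y, 12 mm thick; origin at the centre of its underside (table height), z up. Its half towards the robot (-x) is free. Under its own weight alone a slippery weight slides on it at about 0.8 to 1.2 N sideways, the gripping one at about 7 to 9.5 N
- rack: fixed pale wooden rack, 186 mm along its x, 80 mm along y; origin under its centre, z up. Three bays in a row along x, centred at x = -58, 0, 58 mm, floor 8 mm up. Walls between them are level with the weights' tops (48 mm up), 3 mm beside each weight: here a weight can be grasped only across its 60 mm length, which lies along the rack's y. The y ends have only a sill, top 14 mm up, 34 mm from the middle
- holder: fixed green holder for one weight; origin under its centre, z up, floor 8 mm up. Two upright cheeks, tops 63 mm up, stand at its +y and -y ends, 68 mm apart inside: the weight's 60 mm length goes between them along y. The x sides have only sills, tops 14 mm up, 28 mm from the middle: in here fingers fit only across the weight's 44 mm width (along x)
- clay_foot: bystander: brown clay study of a foot standing on the far part of the board, 50 mm along x, 120 mm along y, 93 mm high; origin at the centre of its underside
- spray_bottle: bystander: white and blue spray bottle, 68 mm across, 181 mm high; origin at the centre of its underside
- tool_cup: bystander: terracotta cup with modelling tools, 80 mm across, about 185 mm high with the tools; origin at the centre of its underside
Not all that is in view belongs to the job. What is shaped like the part that bears weight_1_center but purple or red is not meant. Leave any orange look-alike of the part that bears weight_3_center alone.

How it is judged:
By the outcome, as a careful person would: the job done as asked, in the order asked, and still so for the second after the job is handed in, with the robot touching nothing.
It also fails if it takes over 72 s, if anything falls off the work surface, if the arm or the gripper's body presses on something with over 40 N, if the wrist force passes 120 N, or if a joint passes its speed limit or range.

## Working session

There is one attempt and no reset: what is moved stays moved. The work goes in short steps, Python scripts to look and compute and a tool call to move; the robot and the scene stay as the last step left them, time stands still between calls to the robot, and variables do not carry over. Pictures are saved under pics/ and viewed, and the job is handed in when it is done.

Besides the shell and the picture viewer there is one more tool, called after "Emit:" as name(argument=value, ...), one argument or row to a line, values as JSON. send_rows: Moves the arm, as the interface text tells. Its arguments: {"type":"object","properties":{"commands":{"type":"array","items":{"type":"array","items":{"type":"number"}}},"grip_force":{"type":"number"}},"required":["commands"]}

```bash
ls; mkdir -p pics
python3 - <<'E'
from bench import telemetry, camera, camera_params, r
import cv2,numpy as np
np.set_printoptions(precision=3,suppress=True)
for n in ["scene","side","wrist"]:
    p=camera_params(n);print(n,p["mtx"].tolist(),p["extrinsics"].round(3).tolist() if hasattr(p["extrinsics"],'round') else p["extrinsics"])
    cv2.imwrite(f"pics/{n}0.png",cv2.cvtColor(camera(n),cv2.COLOR_RGB2BGR))
s=telemetry.state()
for k in s: print(k,s[k])
print(r.tcp_to_grasp)
E
```

```text
pics
scene [[397.2079485202204, 0.0, 316.3168486032967], [0.0, 397.2079485202204, 198.56410514833257], [0.0, 0.0, 1.0]] [[-0.882, 0.276, -0.382, 907.671], [0.472, 0.529, -0.705, 626.631], [0.008, -0.802, -0.597, 618.379], [0.0, 0.0, 0.0, 1.0]]
side [[363.83230735265556, 0.0, 321.5596748322086], [0.0, 363.83230735265556, 198.84201755258633], [0.0, 0.0, 1.0]] [[0.937, -0.212, 0.277, 272.25], [-0.349, -0.607, 0.714, -718.855], [0.017, -0.766, -0.643, 656.324], [0.0, 0.0, 0.0, 1.0]]
wrist [[326.8758989033551, 0.0, 312.15618902522135], [0.0, 326.8758989033551, 196.85824635802228], [0.0, 0.0, 1.0]] [[0.219, -0.925, -0.31, 217.168], [-0.976, -0.208, -0.069, -593.034], [-0.001, 0.318, -0.948, 372.936], [0.0, 0.0, 0.0, 1.0]]
time_s 0.15
qpos [ 1.455  0.508 -0.238  1.501  0.126  1.149 -0.155]
qd [ 0.    -0.003 -0.001 -0.004  0.001  0.    -0.001]
tau [ -0.002 -62.101  -2.189 -24.984   0.013   0.009  -0.   ]
tool_pos [ 136.744 -609.461  230.632]
ee_rot [[-0.     0.219 -0.976]
 [ 0.001 -0.976 -0.219]
 [-1.    -0.001 -0.   ]]
wrist_force [-0.405  1.136  0.145]
torque [ 0.031 -0.014  0.026]
gripper_width 0.9969627416268396
18.700000000000003
```

View pics/scene0.png

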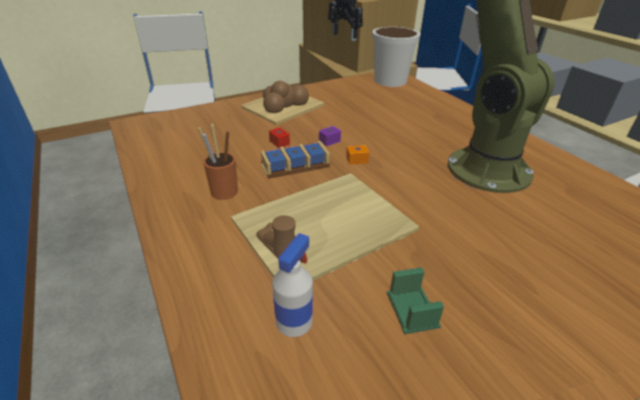

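View pics/side0.png

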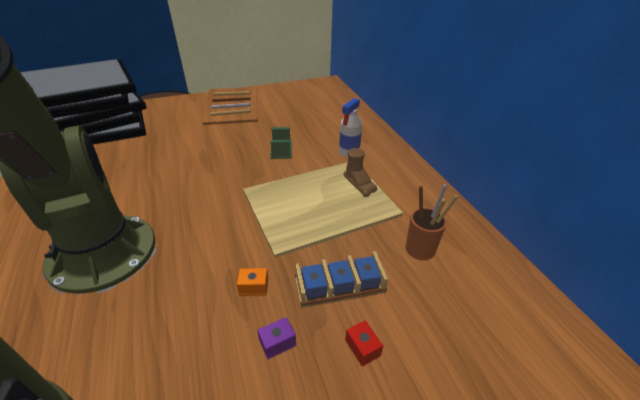

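View pics/wrist0.png

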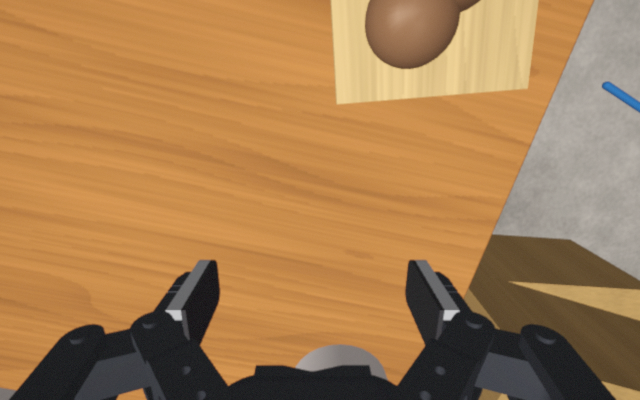

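The weights are the three blue blocks in the rack. In the side view they sit at (314,281), (342,274) and (368,270). Look-alikes to leave alone are orange (253,281), purple (277,336) and red (364,342). Next I check this in a close crop and measure.

```bash
cat > h.py <<'E'
from bench import telemetry, camera, camera_params, r
import cv2,numpy as np
np.set_printoptions(precision=2,suppress=True)
def ray(n,uv,z,P=None):
    P=P or camera_params(n);K=np.array(P["mtx"]);E=np.array(P["extrinsics"])
    d=E[:3,:3]@np.linalg.inv(K)@np.array([uv[0],uv[1],1.]);o=E[:3,3]
    return o+d*(z-o[2])/d[2]
def proj(n,p,P=None):
    P=P or camera_params(n);K=np.array(P["mtx"]);E=np.linalg.inv(np.array(P["extrinsics"]))
    c=E[:3,:3]@np.array(p)+E[:3,3];c=K@c;return c[:2]/c[2]
def st():
    s=telemetry.state();return s
E
python3 - <<'E'
from h import *
sc=cv2.imread("pics/scene0.png");sd=cv2.imread("pics/side0.png")
a=cv2.resize(sd[240:310,230:400],None,fx=4.5,fy=4.5,interpolation=cv2.INTER_CUBIC);cv2.imwrite("pics/c1.png",a)
a=cv2.resize(sd[120:260,230:410],None,fx=4.2,fy=4.2,interpolation=cv2.INTER_CUBIC);cv2.imwrite("pics/c2.png",a)
a=cv2.resize(sc[255:345,370:460],None,fx=6,fy=6,interpolation=cv2.INTER_CUBIC);cv2.imwrite("pics/c3.png",a)
a=cv2.resize(sc[130:190,240:380],None,fx=5.5,fy=5.5,interpolation=cv2.INTER_CUBIC);cv2.imwrite("pics/c4.png",a)
# board
for n,im in(("scene",sc),("side",sd)):
    hsv=cv2.cvtColor(im,cv2.COLOR_BGR2HSV)
    m=cv2.inRange(hsv,(18,40,110),(32,160,255));
    c=max(cv2.findContours(m,0,1)[0],key=cv2.contourArea)
    h=cv2.convexHull(c);ap=cv2.approxPolyDP(h,6,True)[:,0]
    print(n,"board");[print(q,ray(n,q,12)) for q in ap]
    m=cv2.inRange(hsv,(100,120,40),(125,255,255))
    for c in cv2.findContours(m,0,1)[0]:
        A=cv2.contourArea(c)
        if 60<A<2000: M=cv2.moments(c);q=(M['m10']/A,M['m01']/A);print("blue",A,q,ray(n,q,48))
    m=cv2.inRange(hsv,(55,70,20),(90,255,255))
    for c in cv2.findContours(m,0,1)[0]:
        if cv2.contourArea(c)>60: print("green",cv2.boundingRect(c))
E
```

```text
scene board
[302   0] [ -601.31 -2420.52    12.  ]
[299  82] [ 195.83 -849.17   12.  ]
[ 36 131] [1158.7 -841.3   12. ]
[ 0 55] [ 1333.53 -1836.24    12.  ]
[0 0] [ 1452.76 -3409.4     12.  ]
blue 427.5 (295.58245614035087, 315.7450292397661) [733.42 234.38  48.  ]
blue 520.0 (293.31987179487174, 251.86057692307693) [669.68  91.6   48.  ]
blue 146.0 (275.32305936073055, 157.2705479452055) [ 552.82 -270.15   48.  ]
blue 134.0 (295.26368159203975, 153.69278606965173) [ 494.89 -262.33   48.  ]
blue 128.5 (314.78469520103755, 150.46562905317768) [ 437.2  -253.04   48.  ]
green (389, 268, 54, 65)
side board
[331   0] [1476.11 2271.39   12.  ]
[329  75] [895.03 824.58  12.  ]
[189  91] [270.38 841.09  12.  ]
[168   0] [ 265.59 2606.5    12.  ]
blue 403.5 (313.53159851301115, 276.752994630318) [ 431.68 -272.61   48.  ]
blue 380.5 (340.58256679807266, 272.57512045554097) [ 488.74 -281.43   48.  ]
blue 363.0 (366.97520661157023, 268.1946740128558) [ 546.19 -289.5    48.  ]
blue 103.5 (350.5571658615137, 105.14331723027374) [829.59 436.13  48.  ]
```

View pics/c1.png

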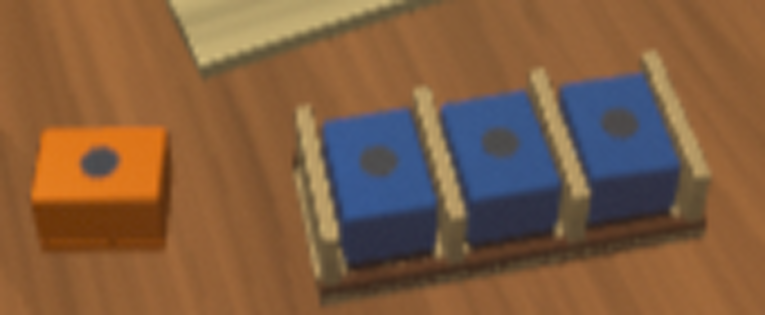

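View pics/c2.png

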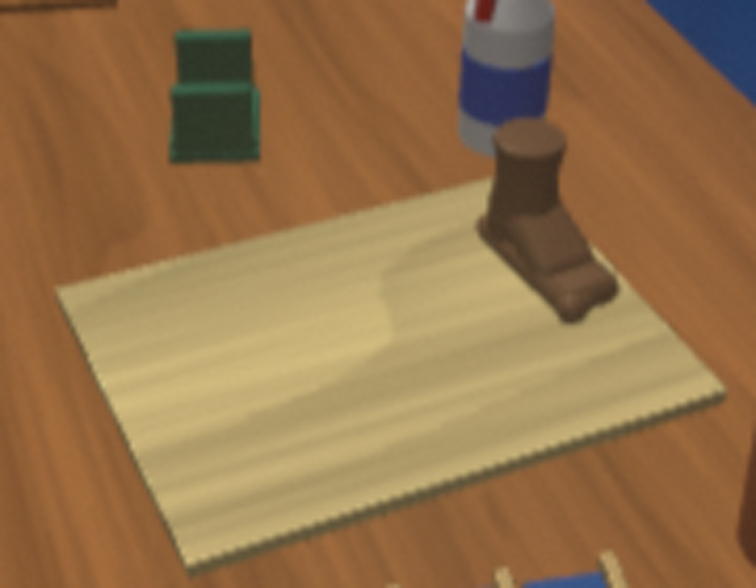

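View pics/c3.png

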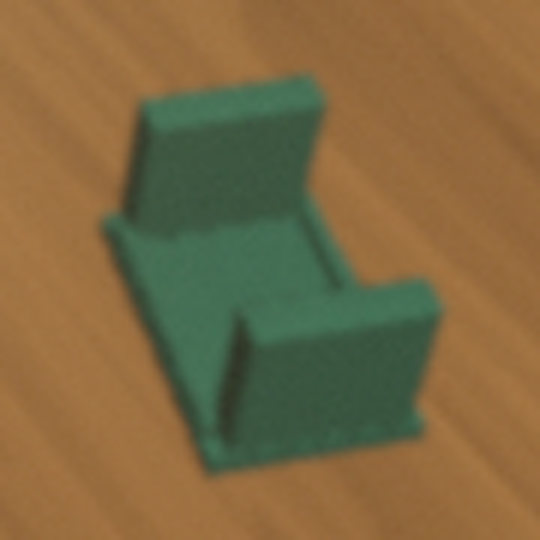

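View pics/c4.png

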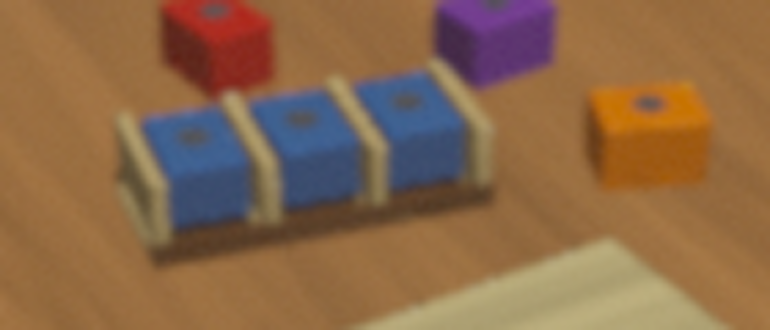

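The crop confirms the choice: three blue weights, each with a dark top spot, between pale walls, with the orange block off to one side. Now positions.

Run:
```python
from h import *
def up(q,s,o): return ((q[0]+.5)/s-.5+o[0],(q[1]+.5)/s-.5+o[1])
print("side spots");[print(ray("side",up(q,4.5,(230,240)),48)) for q in [(379,161),(500,142),(620,122)]]
print("scene spots");[print(ray("scene",up(q,5.5,(240,130)),48)) for q in [(407,101),(302,119),(195,136)]]
print("side board");[print(ray("side",up(q,4.2,(230,120)),12)) for q in [(57,288),(190,568),(724,393)]]
print("rack top walls side");[print(ray("side",up(q,4.5,(230,240)),48)) for q in [(303,106),(328,235),(422,90),(452,213),(539,70),(575,194),(651,55),(697,178)]]
print("holder cheek tops scene");[print(ray("scene",up(q,6,(370,255)),63)) for q in [(145,100),(310,78),(325,100),(155,130),(245,300),(427,280),(440,315),(255,345)]]
print("holder base corners scene z~14");[print(ray("scene",up(q,6,(370,255)),14)) for q in [(105,215),(210,462),(424,425)]]
print("side cheek tops");[print(ray("side",up(q,4.2,(230,120)),63)) for q in [(177,32),(250,30),(173,86),(251,84)]]
print("foot side");[print(ray("side",up(q,4.2,(230,120)),12)) for q in [(480,225),(570,318),(615,290)]]
s=cv2.cvtColor(cv2.imread("pics/scene0.png")[180:285,220:430],4) if 0 else cv2.imread("pics/scene0.png")[170:285,220:430]
cv2.imwrite("pics/c5.png",cv2.resize(s,None,fx=3.8,fy=3.8,interpolation=cv2.INTER_CUBIC))
```

```text
side spots
[ 433.44 -269.51   48.  ]
[ 490.46 -278.09   48.  ]
[ 548.77 -286.19   48.  ]
scene spots
[ 433.44 -267.5    48.  ]
[ 490.78 -275.88   48.  ]
[ 547.05 -285.44   48.  ]
side board
[356.76 114.74  12.  ]
[ 377.52 -156.61   12.  ]
[ 731.06 -128.17   12.  ]
rack top walls side
[ 410.19 -226.58   48.  ]
[ 398.6  -300.35   48.  ]
[ 467.17 -236.31   48.  ]
[ 454.63 -307.89   48.  ]
[ 525.57 -243.59   48.  ]
[ 511.12 -317.01   48.  ]
[ 581.79 -253.2    48.  ]
[ 567.8  -327.73   48.  ]
holder cheek tops scene
[530.87 240.34  63.  ]
[478.71 257.17  63.  ]
[480.72 266.72  63.  ]
[535.75 251.89  63.  ]
[552.58 316.38  63.  ]
[501.11 335.42  63.  ]
[506.46 346.68  63.  ]
[560.11 330.14  63.  ]
holder base corners scene z~14
[539.77 240.8   14.  ]
[567.88 330.68  14.  ]
[503.35 350.36  14.  ]
side cheek tops
[501.43 339.45  63.  ]
[556.57 324.27  63.  ]
[478.2  261.02  63.  ]
[533.91 245.16  63.  ]
foot side
[656.08  87.96  12.  ]
[671.5  -28.64  12.  ]
[713.67 -11.52  12.  ]
```

View pics/c5.png

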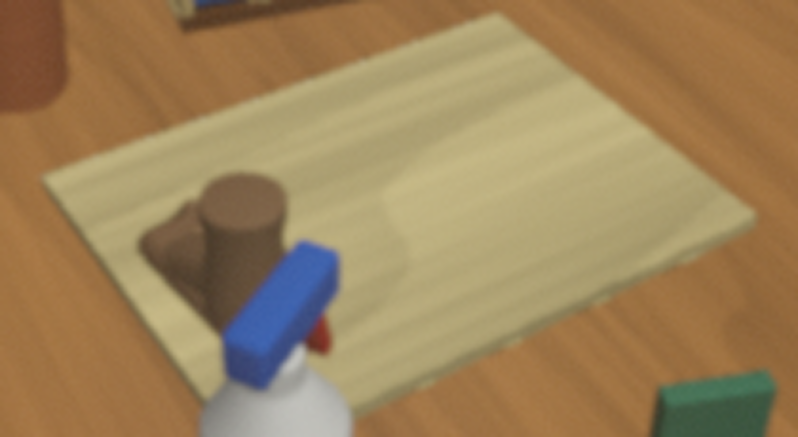

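Emit:
send_rows(
  commands=[
    [0.033,0.038,0,0,0,-0.074,0.085],
    [0.033,0.038,0,0,0,-0.074,0.085],
    [0.033,0.038,0,0,0,-0.074,0.085],
    [0.033,0.038,0,0,0,-0.074,0.085],
    [0.033,0.038,0,0,0,-0.074,0.085],
  ],
  grip_force=40,
)

```text
time_s: 0.78
tool_pos: [302.7, -418.4, 231.2]
ee_rot: [[0.0, -0.151, -0.989], [0.0, -0.989, 0.151], [-1.0, -0.0, 0.0]]
wrist_force: [1.0, 0.6, -0.1]
gripper_width: 0.995
```

Emit:
send_rows(
  commands=[
    [0.033,0.038,0,0,0,0,0.085],
    [0.033,0.038,0,0,0,0,0.085],
    [0.033,0.038,0,0,0,0,0.085],
    [0.033,0.038,0,0,0,0,0.085],
    [0,0,0,0,0,0,0.085],
  ],
)

```text
time_s: 1.4
tool_pos: [436.6, -263.7, 231.3]
ee_rot: [[0.001, -0.141, -0.99], [0.002, -0.99, 0.141], [-1.0, -0.002, -0.001]]
wrist_force: [-0.6, -0.4, -0.1]
gripper_width: 0.999
```

Run:
```python
from h import *
s=st();P=camera_params("wrist");cv2.imwrite("pics/w1.png",cv2.cvtColor(camera("wrist"),cv2.COLOR_RGB2BGR))
print(s["time_s"],s["tool_pos"],s["ee_rot"],s["wrist_force"],s["qpos"])
import pickle;pickle.dump(P,open("pics/w1.pkl","wb"))
```

```text
1.4 [ 436.64 -263.69  231.26] [[ 0.   -0.14 -0.99]
 [ 0.   -0.99  0.14]
 [-1.   -0.   -0.  ]] [-0.57 -0.43 -0.14] [ 0.7   0.33 -0.27  1.8   0.1   1.02 -1.33]
```

View pics/w1.png

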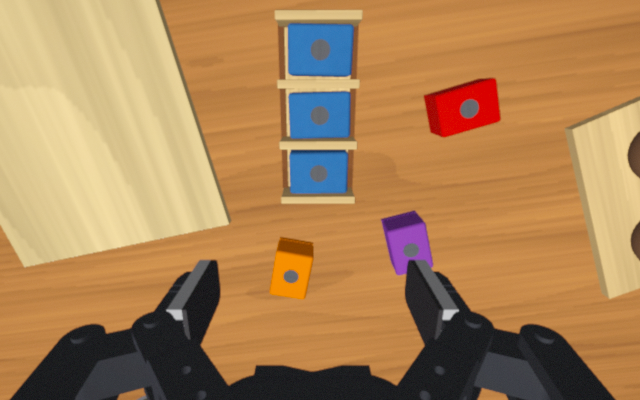

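The wrist view shows the three blue weights with spots at (319,173), (320,115) and (320,49), orange at (291,276), purple at (411,250), red at (470,108). I localise the spots and wall ends.

Run:
```python
from h import *
import pickle;P=pickle.load(open("pics/w1.pkl","rb"))
for q in [(319,173),(320,115),(320,49.5)]: print(ray("wrist",q,48,P))
print("orange,purple",ray("wrist",(291,276),40,P),ray("wrist",(411,250),40,P))
for q in [(281,200),(354,200),(276,15),(362,15)]: print("walls",ray("wrist",q,48,P))
for q in [(156,0),(229,222),(25,265)]: print("board",ray("wrist",q,12,P))
print(proj("wrist",(436.6,-263.7,48),P),np.array(P["extrinsics"])[:3,3])
```

```text
[ 435.02 -271.67   48.  ]
[ 492.23 -280.4    48.  ]
[ 549.91 -288.17   48.  ]
orange,purple [ 314.57 -222.4    40.  ] [ 328.93 -363.06   40.  ]
walls [ 411.62 -228.08   48.  ]
walls [ 400.81 -304.25   48.  ]
walls [ 583.18 -253.3    48.  ]
walls [ 572.42 -328.74   48.  ]
board [ 619.61 -137.48   12.  ]
board [ 381.14 -156.25   12.  ]
board [359.92 110.33  12.  ]
[311.09 172.58] [ 518.01 -276.82  373.77]
```

Emit:
send_rows(
  commands=[
    [0,-0.002,-0.05,0,0,-0.006,0.085],
    [0,0,-0.05,0,0,0,0.085],
    [0,0,-0.05,0,0,0,0.085],
    [0,0,0,0,0,0,0.085],
  ],
)

```text
time_s: 1.95
tool_pos: [430.7, -269.8, 78.5]
ee_rot: [[-0.007, -0.156, -0.988], [0.003, -0.988, 0.156], [-1.0, -0.002, 0.007]]
wrist_force: [-0.1, -0.6, -0.5]
gripper_width: 0.997
```

Emit:
send_rows(
  commands=[
    [0,0,-0.025,0,0,0,0.085],
    [0,0,-0.025,0,0,0,0.085],
    [0,0,-0.012,0,0,0,0.085],
    [0,0,0,0,0,0,0.085],
  ],
)

```text
time_s: 2.45
tool_pos: [433.9, -270.4, 19.9]
ee_rot: [[0.0, -0.155, -0.988], [-0.0, -0.988, 0.155], [-1.0, 0.0, -0.0]]
wrist_force: [0.1, 0.1, 0.5]
gripper_width: 0.995
```

Emit:
send_rows(
  commands=[
    [0,0,0,0,0,0,0.05],
    [0,0,0,0,0,0,0.05],
    [0,0,0,0,0,0,0.05],
    [0,0,0,0,0,0,0.05],
  ],
  grip_force=50,
)

```text
time_s: 2.95
tool_pos: [434.6, -270.3, 20.6]
ee_rot: [[0.002, -0.155, -0.988], [-0.001, -0.988, 0.155], [-1.0, 0.001, -0.002]]
wrist_force: [-1.2, 0.8, 6.4]
gripper_width: 0.696
```

Emit:
send_rows(
  commands=[
    [0,0,0.02,0,0,0,0.05],
    [0,0,0.04,0,0,0,0.05],
    [0,0,0.03,0,0,0,0.05],
    [0,0,0,0,0,0,0.05],
  ],
)

```text
time_s: 3.45
tool_pos: [434.6, -270.4, 111.0]
ee_rot: [[0.003, -0.155, -0.988], [-0.002, -0.988, 0.155], [-1.0, 0.001, -0.003]]
wrist_force: [0.2, -0.6, -8.3]
gripper_width: 0.691
```

Emit:
send_rows(
  commands=[
    [-0.002,0.044,0,0,0,0.047,0.05],
    [-0.002,0.044,0,0,0,0.047,0.05],
    [-0.002,0.044,0,0,0,0.047,0.05],
    [-0.002,0.044,0,0,0,0.047,0.05],
    [-0.002,0.044,0,0,0,0.047,0.05],
  ],
)

```text
time_s: 4.08
tool_pos: [422.5, -48.4, 107.9]
ee_rot: [[-0.002, 0.081, -0.997], [0.001, -0.997, -0.081], [-1.0, -0.001, 0.002]]
wrist_force: [1.6, 0.9, -7.8]
gripper_width: 0.693
```

Emit:
send_rows(
  commands=[
    [-0.002,0.044,0,0,0,0,0.05],
    [-0.001,0.044,0,0,0,0,0.05],
    [0,0,-0.04,0,0,0,0.05],
    [0,0,-0.03,0,0,0,0.05],
    [0,0,0,0,0,0,0.05],
  ],
)

```text
time_s: 4.7
tool_pos: [418.3, 38.1, 36.9]
ee_rot: [[-0.007, 0.081, -0.997], [-0.001, -0.997, -0.081], [-1.0, 0.0, 0.007]]
wrist_force: [-0.3, 0.0, -7.4]
gripper_width: 0.688
```

Emit:
send_rows(
  commands=[
    [0,0,-0.008,0,0,0,0.05],
    [0,0,-0.004,0,0,0,0.05],
    [0,0,-0.002,0,0,0,0.05],
    [0,0,0,0,0,0,0.05],
  ],
)

```text
time_s: 5.2
tool_pos: [421.1, 38.1, 25.5]
ee_rot: [[0.001, 0.079, -0.997], [0.0, -0.997, -0.079], [-1.0, -0.0, -0.001]]
wrist_force: [-1.0, 0.5, -7.2]
gripper_width: 0.692
```

Emit:
send_rows(
  commands=[
    [0,0,-0.001,0,0,0,0.05],
    [0,0,-0.001,0,0,0,0.05],
    [0,0,0,0,0,0,0.05],
  ],
)

```text
time_s: 5.58
tool_pos: [421.1, 38.2, 24.6]
ee_rot: [[0.002, 0.08, -0.997], [-0.0, -0.997, -0.08], [-1.0, 0.001, -0.002]]
wrist_force: [-3.3, -0.8, 14.8]
gripper_width: 0.692
```

Emit:
send_rows(
  commands=[
    [0,0,0,0,0,0,0.085],
    [0,0,0,0,0,0,0.085],
    [0,0,-0.006,0,0,0,0.085],
    [0,0,-0.007,0,0,0,0.085],
    [0,0,0,0,0,0,0.085],
  ],
)

```text
time_s: 6.2
tool_pos: [420.3, 38.2, 9.5]
ee_rot: [[-0.002, 0.08, -0.997], [-0.0, -0.997, -0.08], [-1.0, 0.0, 0.002]]
wrist_force: [-0.0, 0.2, -0.3]
gripper_width: 0.989
```

Emit:
send_rows(
  commands=[
    [-0.0007,0.008,0,0,0,0,0.085],
    [-0.0004,0.005,0,0,0,0,0.085],
    [-0.0004,0.005,0,0,0,0,0.085],
    [-0.0004,0.005,0,0,0,0,0.085],
  ],
)

```text
time_s: 6.7
tool_pos: [418.9, 61.4, 10.3]
ee_rot: [[-0.0, 0.08, -0.997], [-0.0, -0.997, -0.08], [-1.0, 0.0, 0.0]]
wrist_force: [0.1, -1.9, -0.1]
gripper_width: 0.99
```

Emit:
send_rows(
  commands=[
    [-0.0004,0.005,0,0,0,0,0.085],
    [-0.0004,0.005,0,0,0,0,0.085],
  ],
)

```text
time_s: 6.95
tool_pos: [418.1, 71.4, 10.3]
ee_rot: [[0.0, 0.08, -0.997], [-0.0, -0.997, -0.08], [-1.0, 0.0, -0.0]]
wrist_force: [0.2, -1.5, 0.6]
gripper_width: 1.0
```

Emit:
send_rows(
  commands=[
    [-0.0004,0.005,0,0,0,0,0.085],
  ],
)

```text
time_s: 7.08
tool_pos: [417.7, 76.4, 10.3]
ee_rot: [[0.0, 0.08, -0.997], [-0.0, -0.997, -0.08], [-1.0, 0.0, -0.0]]
wrist_force: [-1.2, -1.7, 0.0]
gripper_width: 0.994
```

Emit:
send_rows(
  commands=[
    [-0.0004,0.005,0,0,0,0,0.085],
  ],
)

```text
time_s: 7.2
tool_pos: [417.4, 81.4, 10.3]
ee_rot: [[0.0, 0.08, -0.997], [-0.0, -0.997, -0.08], [-1.0, 0.0, -0.0]]
wrist_force: [-0.1, -2.2, 1.5]
gripper_width: 0.998
```

Side force during the drag was about 1.5–2 N, so weight A (nearest bay) is slippery. Back off, rise, and go to the middle bay.

Emit:
send_rows(
  commands=[
    [0.001,-0.012,0,0,0,0,0.085],
    [0,0,0.05,0,0,0,0.085],
    [0,0,0.05,0,0,0,0.085],
    [0.009,-0.043,0,0,0,-0.059,0.085],
    [0.009,-0.043,0,0,0,-0.059,0.085],
  ],
)

```text
time_s: 7.82
tool_pos: [436.9, -18.4, 111.1]
ee_rot: [[0.002, -0.039, -0.999], [-0.0, -0.999, 0.039], [-1.0, 0.0, -0.002]]
wrist_force: [0.4, 0.1, -0.4]
gripper_width: 0.997
```

Emit:
send_rows(
  commands=[
    [0.009,-0.043,0,0,0,-0.059,0.085],
    [0.009,-0.043,0,0,0,-0.059,0.085],
    [0.009,-0.043,0,0,0,0,0.085],
    [0.009,-0.043,0,0,0,0,0.085],
    [0.009,-0.043,0,0,0,0,0.085],
  ],
)

```text
time_s: 8.45
tool_pos: [480.9, -234.1, 110.2]
ee_rot: [[-0.0, -0.156, -0.988], [0.0, -0.988, 0.156], [-1.0, -0.0, 0.0]]
wrist_force: [0.2, 1.0, -0.2]
gripper_width: 0.994
```

Emit:
send_rows(
  commands=[
    [0.009,-0.043,0,0,0,0,0.085],
    [0,0,0,0,0,0,0.085],
    [0,0,0,0,0,0,0.085],
  ],
)

```text
time_s: 8.82
tool_pos: [489.6, -274.7, 109.9]
ee_rot: [[-0.001, -0.156, -0.988], [0.001, -0.988, 0.156], [-1.0, -0.001, 0.001]]
wrist_force: [0.5, 0.6, 0.2]
gripper_width: 1.0
```

Run:
```python
from h import *
s=st();cv2.imwrite("pics/side1.png",cv2.cvtColor(camera("side"),cv2.COLOR_RGB2BGR))
print(s["time_s"],s["tool_pos"],s["ee_rot"][:2],s["wrist_force"])
```

```text
8.825 [ 489.62 -274.72  109.92] [[-0.   -0.16 -0.99]
 [ 0.   -0.99  0.16]] [0.47 0.62 0.23]
```

View pics/side1.png

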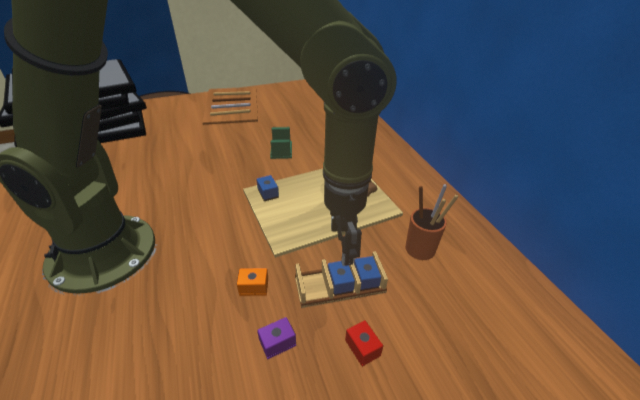

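Weight A sits on the board at (268,188), moved as expected; two remain in the rack at (342,275) and (368,270).

Emit:
send_rows(
  commands=[
    [0.0015,-0.003,-0.03,0,0,0,0.085],
    [0,0,-0.03,0,0,0,0.085],
    [0,0,-0.02,0,0,0,0.085],
    [0,0,-0.01,0,0,0,0.085],
    [0,0,0,0,0,0,0.085],
  ],
)

```text
time_s: 9.5
tool_pos: [491.7, -276.9, 20.1]
ee_rot: [[-0.001, -0.154, -0.988], [0.001, -0.988, 0.154], [-1.0, -0.001, 0.001]]
wrist_force: [-0.1, 0.6, -0.4]
gripper_width: 0.997
```

Emit:
send_rows(
  commands=[
    [0,0,0,0,0,0,0.05],
    [0,0,0,0,0,0,0.05],
    [0,0,0,0,0,0,0.05],
    [0,0,0,0,0,0,0.05],
  ],
)

```text
time_s: 10.0
tool_pos: [492.6, -278.1, 21.6]
ee_rot: [[0.002, -0.156, -0.988], [-0.001, -0.988, 0.156], [-1.0, 0.001, -0.002]]
wrist_force: [0.2, 0.8, 5.7]
gripper_width: 0.699
```

Emit:
send_rows(
  commands=[
    [0,0,0.02,0,0,0,0.05],
    [0,0,0.04,0,0,0,0.05],
    [0,0,0.03,0,0,0,0.05],
    [0.003,0.046,0,0,0,0.047,0.05],
    [0.003,0.046,0,0,0,0.047,0.05],
  ],
)

```text
time_s: 10.62
tool_pos: [497.0, -185.1, 110.3]
ee_rot: [[-0.001, -0.063, -0.998], [0.0, -0.998, 0.063], [-1.0, -0.0, 0.001]]
wrist_force: [0.4, 0.5, -8.4]
gripper_width: 0.692
```

Emit:
send_rows(
  commands=[
    [0.003,0.046,0,0,0,0.047,0.05],
    [0.003,0.046,0,0,0,0.047,0.05],
    [0.003,0.046,0,0,0,0.047,0.05],
    [0.004,0.046,0,0,0,0,0.05],
    [0.004,0.046,0,0,0,0,0.05],
  ],
)

```text
time_s: 11.25
tool_pos: [514.0, 45.3, 110.0]
ee_rot: [[-0.001, 0.078, -0.997], [-0.0, -0.997, -0.078], [-1.0, 0.0, 0.001]]
wrist_force: [0.9, -0.0, -8.4]
gripper_width: 0.693
```

Emit:
send_rows(
  commands=[
    [0,0,-0.035,0,0,0,0.05],
    [0,0,-0.035,0,0,0,0.05],
    [0,0,-0.006,0,0,0,0.05],
    [0,0,-0.004,0,0,0,0.05],
    [0,0,0,0,0,0,0.05],
  ],
)

```text
time_s: 11.88
tool_pos: [515.5, 44.1, 31.1]
ee_rot: [[0.001, 0.078, -0.997], [0.0, -0.997, -0.078], [-1.0, -0.0, -0.001]]
wrist_force: [0.5, -0.2, -7.0]
gripper_width: 0.692
```

Emit:
send_rows(
  commands=[
    [0,0,-0.003,0,0,0,0.05],
    [0,0,-0.002,0,0,0,0.05],
    [0,0,-0.001,0,0,0,0.05],
    [0,0,0,0,0,0,0.05],
  ],
)

```text
time_s: 12.38
tool_pos: [515.3, 44.1, 25.6]
ee_rot: [[0.002, 0.079, -0.997], [-0.0, -0.997, -0.079], [-1.0, 0.0, -0.002]]
wrist_force: [-2.9, -0.5, 7.4]
gripper_width: 0.695
```

Contact with the board. Release, lower to push low, drag +y.

Emit:
send_rows(
  commands=[
    [0,0,0,0,0,0,0.085],
    [0,0,0,0,0,0,0.085],
    [0,0,-0.007,0,0,0,0.085],
    [0,0,-0.008,0,0,0,0.085],
    [0,0,0,0,0,0,0.085],
  ],
)

```text
time_s: 13.0
tool_pos: [514.3, 44.1, 8.3]
ee_rot: [[-0.002, 0.079, -0.997], [-0.0, -0.997, -0.079], [-1.0, 0.0, 0.002]]
wrist_force: [-0.0, -0.7, 0.3]
gripper_width: 1.0
```

Emit:
send_rows(
  commands=[
    [-0.0007,0.008,0,0,0,0,0.085],
    [-0.0004,0.005,0,0,0,0,0.085],
    [-0.0004,0.005,0,0,0,0,0.085],
    [-0.0004,0.005,0,0,0,0,0.085],
  ],
)

```text
time_s: 13.5
tool_pos: [513.0, 67.4, 9.4]
ee_rot: [[0.0, 0.079, -0.997], [-0.0, -0.997, -0.079], [-1.0, 0.0, -0.0]]
wrist_force: [0.8, -2.4, -1.4]
gripper_width: 0.996
```

Emit:
send_rows(
  commands=[
    [-0.0004,0.005,0,0,0,0,0.085],
    [-0.0004,0.005,0,0,0,0,0.085],
  ],
)

```text
time_s: 13.75
tool_pos: [512.2, 77.4, 9.3]
ee_rot: [[0.0, 0.079, -0.997], [-0.0, -0.997, -0.079], [-1.0, 0.0, -0.0]]
wrist_force: [0.7, -2.1, 0.5]
gripper_width: 0.993
```

Emit:
send_rows(
  commands=[
    [-0.0004,0.005,0,0,0,0,0.085],
  ],
)

```text
time_s: 13.88
tool_pos: [511.8, 82.4, 9.4]
ee_rot: [[0.0, 0.079, -0.997], [-0.0, -0.997, -0.079], [-1.0, 0.0, -0.0]]
wrist_force: [1.0, -1.6, -0.4]
gripper_width: 0.99
```

Emit:
send_rows(
  commands=[
    [-0.0004,0.005,0,0,0,0,0.085],
  ],
)

```text
time_s: 14.0
tool_pos: [511.4, 87.5, 9.4]
ee_rot: [[0.0, 0.079, -0.997], [-0.0, -0.997, -0.079], [-1.0, 0.0, -0.0]]
wrist_force: [-0.1, -1.7, 0.6]
gripper_width: 0.993
```

Weight B also drags at about 2 N, so it is slippery too. Now weight C, which must also be dragged.

Emit:
send_rows(
  commands=[
    [0.001,-0.012,0,0,0,0,0.085],
    [0,0,0.05,0,0,0,0.085],
    [0,0,0.05,0,0,0,0.085],
    [0.0045,-0.045,0,0,0,-0.059,0.085],
    [0.0045,-0.045,0,0,0,-0.059,0.085],
  ],
)

```text
time_s: 14.62
tool_pos: [521.9, -16.3, 110.2]
ee_rot: [[0.002, -0.04, -0.999], [-0.0, -0.999, 0.04], [-1.0, -0.0, -0.002]]
wrist_force: [1.1, -0.6, -0.5]
gripper_width: 0.993
```

Emit:
send_rows(
  commands=[
    [0.0045,-0.045,0,0,0,-0.059,0.085],
    [0.0045,-0.045,0,0,0,-0.059,0.085],
    [0.0045,-0.045,0,0,0,0,0.085],
    [0.0045,-0.045,0,0,0,0,0.085],
    [0.0045,-0.045,0,0,0,0,0.085],
  ],
)

```text
time_s: 15.25
tool_pos: [543.4, -242.1, 109.2]
ee_rot: [[0.0, -0.157, -0.988], [0.0, -0.988, 0.157], [-1.0, -0.0, -0.0]]
wrist_force: [0.6, 0.1, 0.1]
gripper_width: 0.993
```

Emit:
send_rows(
  commands=[
    [0.0045,-0.045,0,0,0,0,0.085],
    [0,0,0,0,0,0,0.085],
    [0,0,0,0,0,0,0.085],
  ],
)

```text
time_s: 15.62
tool_pos: [547.9, -284.6, 109.0]
ee_rot: [[-0.0, -0.157, -0.988], [0.001, -0.988, 0.157], [-1.0, -0.001, 0.001]]
wrist_force: [-0.4, 0.5, 0.3]
gripper_width: 0.993
```

Emit:
send_rows(
  commands=[
    [0.001,-0.002,-0.03,0,0,0.008,0.085],
    [0,0,-0.03,0,0,0,0.085],
    [0,0,-0.02,0,0,0,0.085],
    [0,0,-0.009,0,0,0,0.085],
    [0,0,0,0,0,0,0.085],
  ],
)

```text
time_s: 16.25
tool_pos: [549.4, -285.8, 20.2]
ee_rot: [[-0.001, -0.147, -0.989], [0.001, -0.989, 0.147], [-1.0, -0.001, 0.001]]
wrist_force: [-1.4, 0.2, 0.6]
gripper_width: 0.996
```

Emit:
send_rows(
  commands=[
    [0,0,0,0,0,0,0.05],
    [0,0,0,0,0,0,0.05],
    [0,0,0,0,0,0,0.05],
    [0,0,0,0,0,0,0.05],
  ],
)

```text
time_s: 16.75
tool_pos: [550.1, -286.7, 21.6]
ee_rot: [[0.002, -0.149, -0.989], [-0.0, -0.989, 0.149], [-1.0, 0.0, -0.002]]
wrist_force: [-0.1, 1.7, 5.8]
gripper_width: 0.69
```

Emit:
send_rows(
  commands=[
    [0,0,0.02,0,0,0,0.05],
    [0,0,0.04,0,0,0,0.05],
    [0,0,0.03,0,0,0,0.05],
    [-0.015,0.043,0,0,0,0.046,0.05],
    [-0.015,0.043,0,0,0,0.046,0.05],
  ],
)

```text
time_s: 17.38
tool_pos: [518.0, -200.0, 109.8]
ee_rot: [[-0.001, -0.057, -0.998], [0.001, -0.998, 0.057], [-1.0, -0.0, 0.001]]
wrist_force: [-0.1, 1.5, -8.6]
gripper_width: 0.689
```

Emit:
send_rows(
  commands=[
    [-0.015,0.043,0,0,0,0.046,0.05],
    [-0.015,0.043,0,0,0,0.046,0.05],
    [-0.015,0.043,0,0,0,0.046,0.05],
    [0,0,-0.035,0,0,0,0.05],
    [0,0,-0.035,0,0,0,0.05],
  ],
)

```text
time_s: 18.0
tool_pos: [474.1, -71.4, 39.7]
ee_rot: [[0.001, 0.082, -0.997], [-0.0, -0.997, -0.082], [-1.0, 0.0, -0.001]]
wrist_force: [1.3, -0.0, -8.3]
gripper_width: 0.688
```

Emit:
send_rows(
  commands=[
    [0,0,-0.007,0,0,0,0.05],
    [0,0,-0.004,0,0,0,0.05],
    [0,0,-0.002,0,0,0,0.05],
    [0,0,0,0,0,0,0.05],
  ],
)

```text
time_s: 18.5
tool_pos: [474.8, -72.0, 28.0]
ee_rot: [[0.001, 0.08, -0.997], [-0.0, -0.997, -0.08], [-1.0, 0.0, -0.001]]
wrist_force: [0.1, 0.6, -8.3]
gripper_width: 0.694
```

Emit:
send_rows(
  commands=[
    [0,0,-0.0015,0,0,0,0.05],
    [0,0,-0.001,0,0,0,0.05],
    [0,0,0,0,0,0,0.05],
  ],
)

```text
time_s: 18.88
tool_pos: [474.6, -71.9, 25.5]
ee_rot: [[0.001, 0.081, -0.997], [-0.0, -0.997, -0.081], [-1.0, 0.0, -0.001]]
wrist_force: [-2.1, -0.7, 4.2]
gripper_width: 0.689
```

Emit:
send_rows(
  commands=[
    [0,0,0,0,0,0,0.085],
    [0,0,0,0,0,0,0.085],
    [0,0,-0.007,0,0,0,0.085],
    [0,0,-0.008,0,0,0,0.085],
    [0,0,0,0,0,0,0.085],
  ],
)

```text
time_s: 19.5
tool_pos: [473.8, -71.7, 8.9]
ee_rot: [[-0.002, 0.081, -0.997], [0.0, -0.997, -0.081], [-1.0, -0.0, 0.002]]
wrist_force: [0.5, -0.0, 0.9]
gripper_width: 0.998
```

Emit:
send_rows(
  commands=[
    [-0.0007,0.008,0,0,0,0,0.085],
    [-0.0004,0.005,0,0,0,0,0.085],
    [-0.0004,0.005,0,0,0,0,0.085],
    [-0.0004,0.005,0,0,0,0,0.085],
  ],
)

```text
time_s: 20.0
tool_pos: [472.4, -49.3, 9.8]
ee_rot: [[-0.0, 0.08, -0.997], [-0.001, -0.997, -0.08], [-1.0, 0.001, 0.0]]
wrist_force: [1.5, -5.2, -1.3]
gripper_width: 0.992
```

Emit:
send_rows(
  commands=[
    [-0.0004,0.005,0,0,0,0,0.085],
    [-0.0004,0.005,0,0,0,0,0.085],
  ],
)

```text
time_s: 20.25
tool_pos: [471.5, -39.3, 9.8]
ee_rot: [[-0.0, 0.08, -0.997], [-0.001, -0.997, -0.08], [-1.0, 0.001, 0.0]]
wrist_force: [-0.0, -4.8, -1.0]
gripper_width: 0.999
```

Emit:
send_rows(
  commands=[
    [-0.0004,0.005,0,0,0,0,0.085],
  ],
)

```text
time_s: 20.38
tool_pos: [471.1, -34.3, 9.8]
ee_rot: [[-0.0, 0.08, -0.997], [-0.001, -0.997, -0.08], [-1.0, 0.001, 0.0]]
wrist_force: [1.7, -5.5, -1.5]
gripper_width: 0.995
```

Emit:
send_rows(
  commands=[
    [-0.0004,0.005,0,0,0,0,0.085],
  ],
)

```text
time_s: 20.5
tool_pos: [470.7, -29.3, 9.9]
ee_rot: [[-0.0, 0.08, -0.997], [-0.001, -0.997, -0.08], [-1.0, 0.001, 0.0]]
wrist_force: [0.9, -5.1, -0.6]
gripper_width: 0.995
```

C drags at about 5 N, against about 2 N for A and B. That is clearly the highest, but lower than the 7 N predicted, so I look before trusting it.

Run:
```python
from h import *
a=cv2.cvtColor(camera("side"),cv2.COLOR_RGB2BGR);s=st()
P=camera_params("wrist")
w=cv2.cvtColor(camera("wrist"),cv2.COLOR_RGB2BGR)
cv2.imwrite("pics/side2.png",cv2.resize(a[120:280,220:420],None,fx=4,fy=3.75,interpolation=cv2.INTER_CUBIC));cv2.imwrite("pics/w2.png",w)
b=cv2.cvtColor(camera("scene"),cv2.COLOR_RGB2BGR);cv2.imwrite("pics/scene2.png",cv2.resize(b[130:310,220:450],None,fx=3.4,fy=3.3,interpolation=cv2.INTER_CUBIC))
print(s["time_s"],s["wrist_force"],s["torque"],s["tool_pos"])
```

```text
20.55 [-0.13 -4.21 -0.96] [-0.91  0.01  0.02] [470.63 -28.48   9.87]
```

View pics/side2.png

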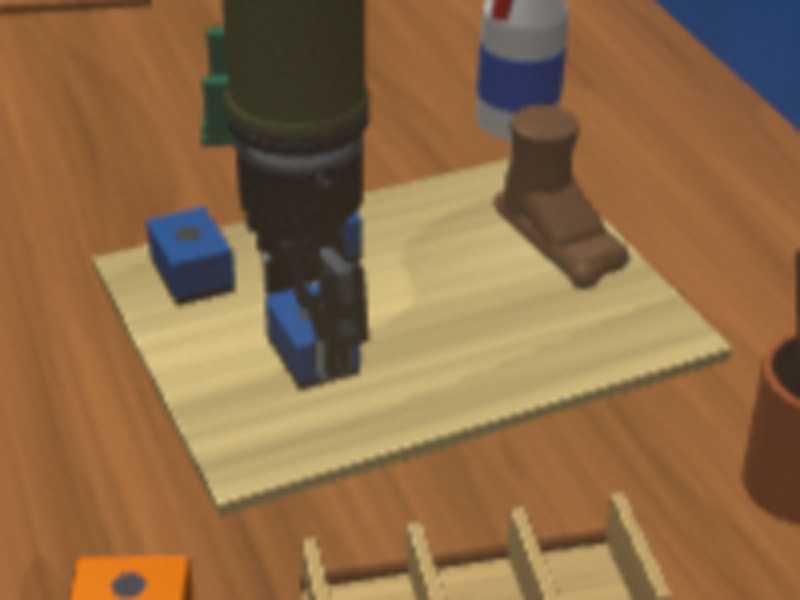

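View pics/w2.png

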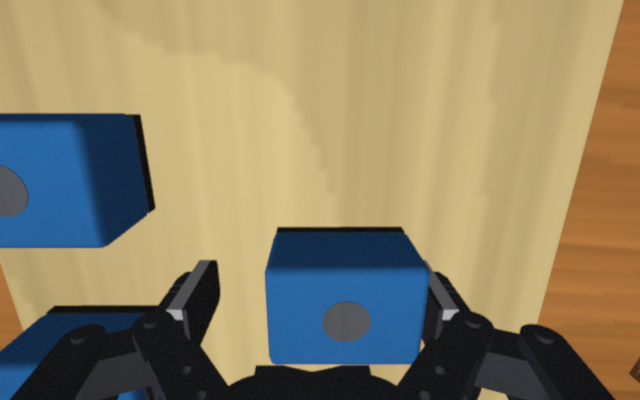

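View pics/scene2.png

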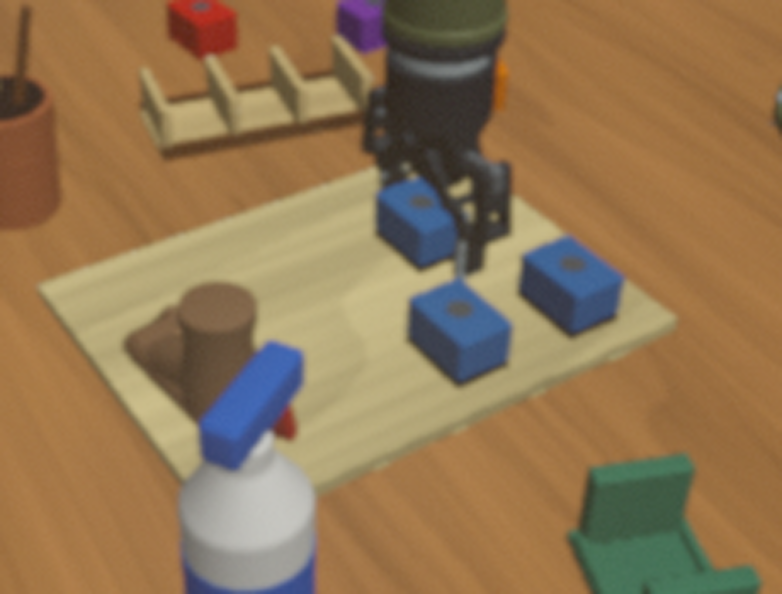

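The picture shows C lying flat and pushed by the right pad, touching neither A nor B, so there is no snag. I repeat the drag in the opposite direction as a cross-check.

Emit:
send_rows(
  commands=[
    [0.0008,-0.01,0,0,0,0,0.085],
    [0.0008,-0.01,0,0,0,0,0.085],
    [0.0004,-0.005,0,0,0,0,0.085],
    [0.0004,-0.005,0,0,0,0,0.085],
    [0.0004,-0.005,0,0,0,0,0.085],
  ],
)

```text
time_s: 21.28
tool_pos: [473.7, -62.3, 9.7]
ee_rot: [[0.0, 0.082, -0.997], [0.002, -0.997, -0.082], [-1.0, -0.002, -0.0]]
wrist_force: [-0.7, 7.0, 0.8]
gripper_width: 1.0
```

Emit:
send_rows(
  commands=[
    [0.0004,-0.005,0,0,0,0,0.085],
  ],
)

```text
time_s: 21.4
tool_pos: [474.1, -67.2, 9.7]
ee_rot: [[0.0, 0.082, -0.997], [0.002, -0.997, -0.082], [-1.0, -0.002, -0.0]]
wrist_force: [-1.3, 5.9, 0.1]
gripper_width: 0.994
```

Emit:
send_rows(
  commands=[
    [0.0004,-0.005,0,0,0,0,0.085],
  ],
)

```text
time_s: 21.52
tool_pos: [474.5, -72.2, 9.7]
ee_rot: [[0.0, 0.082, -0.997], [0.002, -0.997, -0.082], [-1.0, -0.002, -0.0]]
wrist_force: [-0.7, 7.1, 0.5]
gripper_width: 0.994
```

Emit:
send_rows(
  commands=[
    [0.0004,-0.005,0,0,0,0,0.085],
  ],
)

```text
time_s: 21.65
tool_pos: [474.9, -77.2, 9.7]
ee_rot: [[0.0, 0.082, -0.997], [0.002, -0.997, -0.082], [-1.0, -0.002, -0.0]]
wrist_force: [-0.1, 6.2, -0.2]
gripper_width: 0.992
```

C drags at 6 to 7 N this way, so it is the gripping one. Rise and turn 90° to grasp it across its 44 mm width.

Emit:
send_rows(
  commands=[
    [0.001,-0.012,0,0,0,0,0.085],
    [0,0,0.05,0,0,0,0.085],
    [0,0,0.05,0,0,0.15,0.085],
    [0,0,0.02,0,0,0.18,0.085],
    [0,0,0,0,0,0.18,0.085],
  ],
)

```text
time_s: 22.28
tool_pos: [476.9, -91.4, 131.7]
ee_rot: [[0.004, 0.561, -0.828], [-0.001, -0.828, -0.561], [-1.0, 0.003, -0.002]]
wrist_force: [-0.6, -0.1, -0.4]
gripper_width: 0.995
```

Emit:
send_rows(
  commands=[
    [0,0,0,0,0,0.18,0.085],
    [0,0,0,0,0,0.18,0.085],
    [0,0,0,0,0,0.18,0.085],
    [0,0,0,0,0,0.18,0.085],
    [0,0,0,0,0,0.18,0.085],
  ],
)

```text
time_s: 22.9
tool_pos: [475.7, -91.2, 129.8]
ee_rot: [[-0.0, 0.997, -0.074], [-0.0, -0.074, -0.997], [-1.0, -0.0, 0.0]]
wrist_force: [0.1, 0.2, 0.5]
gripper_width: 0.993
```

Emit:
send_rows(
  commands=[
    [0,0,0,0,0,0.16,0.085],
    [0,0,0,0,0,0,0.085],
  ],
)

```text
time_s: 23.15
tool_pos: [475.7, -91.2, 129.6]
ee_rot: [[-0.0, 0.997, 0.078], [0.001, 0.078, -0.997], [-1.0, -0.0, -0.001]]
wrist_force: [0.6, -0.9, 0.1]
gripper_width: 0.998
```

Run:
```python
from h import *
import pickle
s=st();P=camera_params("wrist");w=cv2.cvtColor(camera("wrist"),cv2.COLOR_RGB2BGR);cv2.imwrite("pics/w3.png",w);pickle.dump(P,open("pics/w3.pkl","wb"))
print(s["time_s"],s["tool_pos"],s["ee_rot"][:2],s["wrist_force"])
```

```text
23.15 [475.66 -91.24 129.62] [[-0.    1.    0.08]
 [ 0.    0.08 -1.  ]] [ 0.61 -0.94  0.13]
```

View pics/w3.png

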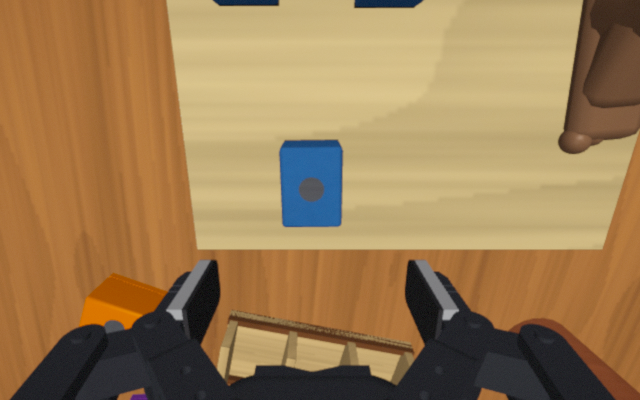

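Weight C is directly below, square with the board, spot at (312,189).

Run:
```python
from h import *
import pickle
P=pickle.load(open("pics/w3.pkl","rb"))
print(ray("wrist",(312,189),52,P)); print([ray("wrist",q,52,P) for q in [(281,148),(342,148),(281,226),(342,226)]])
```

```text
[475.13 -78.92  52.  ]
[array([451.96, -51.64,  52.  ]), array([493.08, -48.4 ,  52.  ]), array([ 454.72, -108.95,   52.  ]), array([ 499.24, -105.45,   52.  ])]
```

Emit:
send_rows(
  commands=[
    [-0.0005,0.0125,-0.04,0,0,0,0.085],
    [0,0,-0.035,0,0,0,0.085],
    [0,0,-0.022,0,0,0,0.085],
    [0,0,-0.01,0,0,0,0.085],
    [0,0,0,0,0,0,0.085],
  ],
)

```text
time_s: 23.82
tool_pos: [475.3, -78.2, 22.7]
ee_rot: [[-0.001, 0.997, 0.079], [-0.0, 0.079, -0.997], [-1.0, -0.001, 0.0]]
wrist_force: [0.4, 0.2, -0.0]
gripper_width: 0.994
```

Emit:
send_rows(
  commands=[
    [0,0,0,0,0,0,0.035],
    [0,0,0,0,0,0,0.035],
    [0,0,0,0,0,0,0.035],
    [0,0,0,0,0,0,0.035],
    [0,0,0,0,0,0,0.035],
  ],
  grip_force=60,
)

```text
time_s: 24.45
tool_pos: [474.8, -78.7, 23.5]
ee_rot: [[-0.0, 0.997, 0.079], [-0.001, 0.079, -0.997], [-1.0, -0.0, 0.001]]
wrist_force: [-4.1, 0.1, 8.3]
gripper_width: 0.501
```

Emit:
send_rows(
  commands=[
    [0,0,0.02,0,0,0,0.035],
    [0,0,0.05,0,0,0,0.035],
    [0,0,0.05,0,0,0,0.035],
    [0.005,0.046,0.01,0,0,-0.075,0.035],
    [0.005,0.046,0,0,0,-0.075,0.035],
  ],
)

```text
time_s: 25.08
tool_pos: [485.4, 13.4, 153.5]
ee_rot: [[0.001, 0.997, -0.076], [-0.0, -0.076, -0.997], [-1.0, 0.001, 0.0]]
wrist_force: [1.0, 0.9, -8.7]
gripper_width: 0.503
```

Emit:
send_rows(
  commands=[
    [0.005,0.046,0,0,0,-0.075,0.035],
    [0.005,0.046,0,0,0,-0.075,0.035],
    [0.005,0.046,0,0,0,-0.07,0.035],
    [0,0,0,0,0,0,0.035],
    [0,0,0,0,0,0,0.035],
  ],
)

```text
time_s: 25.7
tool_pos: [499.4, 151.0, 152.0]
ee_rot: [[-0.002, 0.959, -0.285], [-0.001, -0.285, -0.959], [-1.0, -0.002, 0.002]]
wrist_force: [-0.2, -1.2, -7.6]
gripper_width: 0.504
```

Run:
```python
from h import *
import pickle
s=st();P=camera_params("wrist");w=cv2.cvtColor(camera("wrist"),cv2.COLOR_RGB2BGR);cv2.imwrite("pics/w4.png",w);pickle.dump(P,open("pics/w4.pkl","wb"))
print(s["time_s"],s["tool_pos"],s["ee_rot"][:2],s["wrist_force"],s["gripper_width"])
```

```text
25.7 [499.37 150.99 152.03] [[-0.    0.96 -0.29]
 [-0.   -0.29 -0.96]] [-0.16 -1.2  -7.55] 0.503969161719474
```

View pics/w4.png

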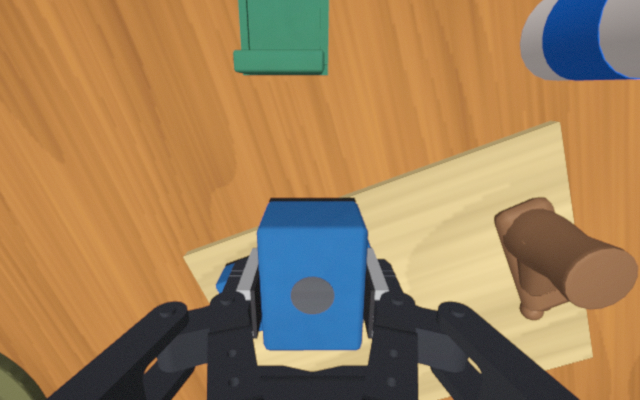

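The weight is held square; the holder's near cheek is at (280,62) and the rest is out of view. Move a little closer and measure it.

Emit:
send_rows(
  commands=[
    [0.005,0.03,0,0,0,0,0.035],
    [0.005,0.03,0,0,0,0,0.035],
    [0,0,0,0,0,0,0.035],
    [0,0,0,0,0,0,0.035],
  ],
)

```text
time_s: 26.25
tool_pos: [510.2, 209.8, 152.2]
ee_rot: [[-0.001, 0.958, -0.287], [-0.002, -0.287, -0.958], [-1.0, -0.001, 0.002]]
wrist_force: [-0.5, -0.6, -8.0]
gripper_width: 0.5
```

Run:
```python
from h import *
import pickle
s=st();P=camera_params("wrist");w=cv2.cvtColor(camera("wrist"),cv2.COLOR_RGB2BGR);pickle.dump(P,open("pics/w5.pkl","wb"));cv2.imwrite("pics/w5full.png",w)
cv2.imwrite("pics/w5.png",cv2.resize(w[0:170,200:360],None,fx=3.5,fy=3.5,interpolation=cv2.INTER_CUBIC))
print(s["time_s"],s["tool_pos"],s["ee_rot"][:2],s["wrist_force"],s["gripper_width"])
hsv=cv2.cvtColor(w,cv2.COLOR_BGR2HSV);m=cv2.inRange(hsv,(55,70,20),(90,255,255))
c=max(cv2.findContours(m,0,1)[0],key=cv2.contourArea);print(cv2.boundingRect(c))
```

```text
26.25 [510.2  209.75 152.23] [[-0.    0.96 -0.29]
 [-0.   -0.29 -0.96]] [-0.47 -0.55 -7.97] 0.5004498715042035
(240, 12, 96, 147)
```

View pics/w5.png

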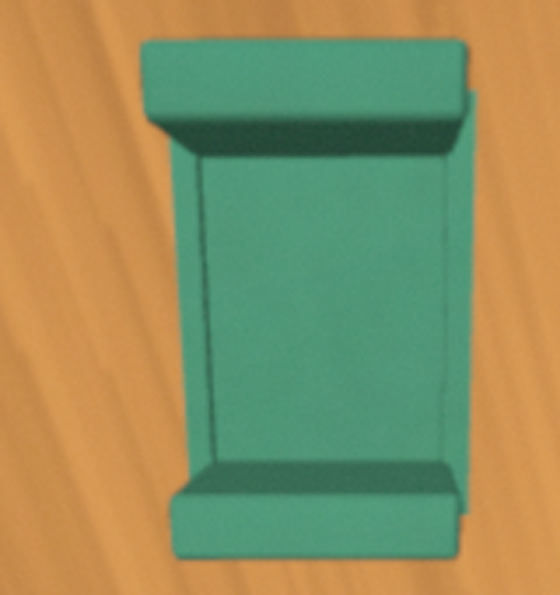

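The holder is fully visible and upright in the crop, with cheek tops at rows 40–119 and 492–557. Compute its centre and yaw.

Run:
```python
from h import *
import pickle
P=pickle.load(open("pics/w5.pkl","rb"))
def up(q): return ((q[0]+.5)/3.5-.5+200,(q[1]+.5)/3.5-.5)
t=[ray("wrist",up(q),63,P)[:2] for q in [(142,40),(467,40),(465,119),(147,119),(173,492),(460,492),(460,557),(175,557)]]
t=np.array(t);print(t);f=t[:4].mean(0);n=t[4:].mean(0);c=(f+n)/2
inn=(t[2]+t[3]-t[4]-t[5])/2;print("inner gap",np.linalg.norm(inn),"ydir",np.degrees(np.arctan2(*inn[::-1])),np.degrees(np.arctan2(*(f-n)[::-1])))
ic=(t[2]+t[3]+t[4]+t[5])/4
print("xdirs",[np.degrees(np.arctan2(*(t[b]-t[a])[::-1])) for a,b in((0,1),(3,2),(4,5),(7,6))],"c",c,ic)
fl=np.array([ray("wrist",up(q),8,P)[:2] for q in [(197,156),(447,156),(445,462),(215,462)]]);print("floor",fl,fl.mean(0))
# weight spot held
w=cv2.imread("pics/w5full.png");cv2.imwrite("pics/w5w.png",w[180:380,200:440])
s=st();print(s["tool_pos"],np.degrees(np.arctan2(s["ee_rot"][1][1],s["ee_rot"][0][1])))
```

```text
[[504.07 342.81]
 [559.85 326.08]
 [556.08 313.87]
 [500.41 330.56]
 [481.42 265.28]
 [536.89 248.65]
 [533.3  235.82]
 [477.2  252.64]]
inner gap 67.9776822897737 ydir 73.68893578203519 73.58278492541525
xdirs [np.float64(-16.69091070043045), np.float64(-16.690201461437024), np.float64(-16.6864301539648), np.float64(-16.68569109699444)] c [518.65 289.46] [518.7  289.59]
floor [[500.55 330.47]
 [555.23 314.07]
 [535.9  247.74]
 [481.34 264.1 ]] [518.25 289.1 ]
[510.29 209.57 152.3 ] -16.735498783282075
```

View pics/w5w.png

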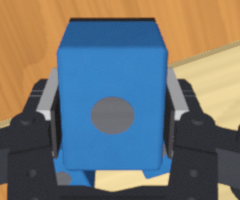

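Run:
```python
from h import *
import pickle
P=pickle.load(open("pics/w5.pkl","rb"));w=cv2.imread("pics/w5full.png")
hsv=cv2.cvtColor(w,cv2.COLOR_BGR2HSV);m=cv2.inRange(hsv,(0,0,60),(179,110,140));m[:270]=0;m[320:]=0;m[:,:285]=0;m[:,340:]=0
M=cv2.moments(m,True);q=(M['m10']/M['m00'],M['m01']/M['m00']);print(q,M['m00'])
p=ray("wrist",q,152.2-11.5+40,P);d=p[:2]-[510.2,209.75];print(p,d)
s=st();R=np.array(s["ee_rot"]);print("along length",d@-R[:2,2],"along jaw",d@R[:2,1])
```

```text
(312.04669887278584, 294.951690821256) 1242.0
[511.22 209.6  180.7 ] [ 1.02 -0.15]
along length 0.14725910465149353 along jaw 1.019035174627364
```

Emit:
send_rows(
  commands=[
    [0.004,0.04,0,0,0,0,0.035],
    [0.0035,0.04,0,0,0,0,0.035],
    [0,0,-0.03,0,0,0,0.035],
    [0,0,-0.03,0,0,0,0.035],
    [0,0,0,0,0,0,0.035],
  ],
)

```text
time_s: 26.92
tool_pos: [516.8, 288.8, 90.5]
ee_rot: [[-0.004, 0.958, -0.287], [-0.004, -0.287, -0.958], [-1.0, -0.003, 0.005]]
wrist_force: [-0.3, -0.3, -7.2]
gripper_width: 0.502
```

Emit:
send_rows(
  commands=[
    [0,0,0,0,0,0,0.035],
  ],
)

```text
time_s: 27.05
tool_pos: [518.6, 291.4, 93.7]
ee_rot: [[0.001, 0.958, -0.287], [0.001, -0.287, -0.958], [-1.0, 0.001, -0.001]]
wrist_force: [0.6, -0.1, -6.8]
gripper_width: 0.502
```

Run:
```python
from h import *
s=st();print(s["time_s"],s["tool_pos"],s["ee_rot"][:2])
a=cv2.cvtColor(camera("scene"),cv2.COLOR_RGB2BGR)[220:350,340:490];b=cv2.cvtColor(camera("side"),cv2.COLOR_RGB2BGR)[70:200,210:360]
cv2.imwrite("pics/h1.png",cv2.resize(np.hstack([a,b]),None,fx=2.6,fy=2.6,interpolation=cv2.INTER_CUBIC))
```

```text
27.05 [518.58 291.35  93.75] [[ 0.    0.96 -0.29]
 [ 0.   -0.29 -0.96]]
```

View pics/h1.png

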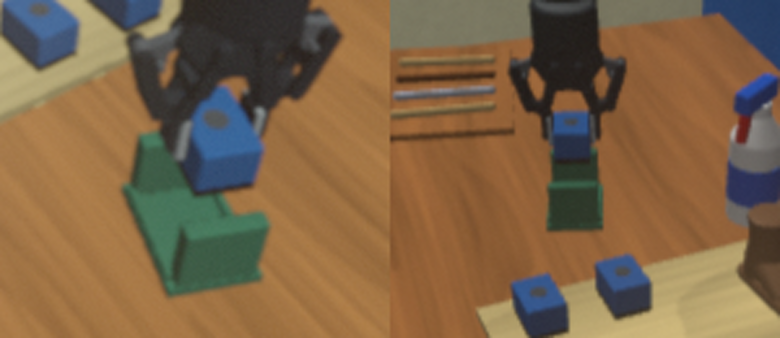

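The weight hangs aligned above the holder in both views. Descend slowly.

Emit:
send_rows(
  commands=[
    [0,0,-0.01,0,0,0,0.035],
    [0,0,-0.012,0,0,0,0.035],
    [0,0,-0.012,0,0,0,0.035],
    [0,0,-0.012,0,0,0,0.035],
    [0,0,0,0,0,0,0.035],
  ],
)

```text
time_s: 27.78
tool_pos: [517.1, 291.2, 45.3]
ee_rot: [[-0.002, 0.958, -0.286], [-0.001, -0.286, -0.958], [-1.0, -0.002, 0.002]]
wrist_force: [-0.6, -0.0, -7.9]
gripper_width: 0.506
```

Emit:
send_rows(
  commands=[
    [0,-0.001,-0.008,0,0,0,0.035],
    [0,0,-0.008,0,0,0,0.035],
    [0,0,-0.004,0,0,0,0.035],
    [0,0,-0.001,0,0,0,0.035],
    [0,0,0,0,0,0,0.035],
  ],
)

```text
time_s: 28.4
tool_pos: [517.9, 290.8, 25.9]
ee_rot: [[0.0, 0.958, -0.286], [0.0, -0.286, -0.958], [-1.0, 0.0, -0.0]]
wrist_force: [-0.5, -0.8, -7.8]
gripper_width: 0.504
```

Emit:
send_rows(
  commands=[
    [0,0,-0.002,0,0,0,0.035],
    [0,0,-0.0015,0,0,0,0.035],
    [0,0,-0.0015,0,0,0,0.035],
    [0,0,0,0,0,0,0.035],
  ],
)

```text
time_s: 28.9
tool_pos: [517.7, 290.6, 20.6]
ee_rot: [[-0.0, 0.958, -0.286], [-0.0, -0.286, -0.958], [-1.0, -0.0, 0.0]]
wrist_force: [0.5, 0.5, -7.3]
gripper_width: 0.501
```

Emit:
send_rows(
  commands=[
    [0,0,-0.001,0,0,0,0.035],
    [0,0,0,0,0,0,0.035],
  ],
)

```text
time_s: 29.15
tool_pos: [517.9, 290.7, 19.7]
ee_rot: [[0.0, 0.958, -0.286], [0.0, -0.286, -0.958], [-1.0, -0.0, -0.0]]
wrist_force: [0.3, -0.4, -7.2]
gripper_width: 0.504
```

Emit:
send_rows(
  commands=[
    [0,0,-0.0008,0,0,0,0.035],
    [0,0,0,0,0,0,0.035],
  ],
)

```text
time_s: 29.4
tool_pos: [517.9, 290.7, 19.6]
ee_rot: [[0.0, 0.958, -0.286], [-0.0, -0.286, -0.958], [-1.0, 0.0, -0.0]]
wrist_force: [-2.7, -2.3, 2.5]
gripper_width: 0.503
```

Touched down on the floor (+2.5 N). Release in place, then rise.

Emit:
send_rows(
  commands=[
    [0,0,0,0,0,0,0.055],
    [0,0,0,0,0,0,0.085],
    [0,0,0,0,0,0,0.085],
    [0,0,0,0,0,0,0.085],
  ],
)

```text
time_s: 29.9
tool_pos: [518.0, 290.8, 19.1]
ee_rot: [[0.0, 0.958, -0.286], [0.0, -0.286, -0.958], [-1.0, 0.0, -0.0]]
wrist_force: [-0.5, 0.0, 0.7]
gripper_width: 0.995
```

Emit:
send_rows(
  commands=[
    [0,0,0.02,0,0,0,0.085],
    [0,0,0.04,0,0,0,0.085],
    [0,0,0.05,0,0,0,0.085],
    [-0.01,-0.05,0.05,0,0,0,0.085],
    [-0.01,-0.05,0.02,0,0,0,0.085],
  ],
)

```text
time_s: 30.52
tool_pos: [499.6, 197.4, 195.1]
ee_rot: [[0.003, 0.959, -0.284], [0.002, -0.284, -0.959], [-1.0, 0.003, -0.003]]
wrist_force: [0.7, -1.0, -0.2]
gripper_width: 0.993
```

Emit:
send_rows(
  commands=[
    [0,0,0,0,0,0,0.085],
    [0,0,0,0,0,0,0.085],
  ],
)

```text
time_s: 30.78
tool_pos: [499.2, 197.2, 192.8]
ee_rot: [[0.0, 0.958, -0.286], [0.001, -0.286, -0.958], [-1.0, 0.0, -0.001]]
wrist_force: [0.4, 0.4, -0.4]
gripper_width: 0.991
```

Run:
```python
from h import *
s=st();print(s["time_s"],s["tool_pos"],s["wrist_force"],s["gripper_width"])
P=camera_params("wrist")
w=cv2.cvtColor(camera("wrist"),cv2.COLOR_RGB2BGR)
a=cv2.cvtColor(camera("scene"),cv2.COLOR_RGB2BGR);b=cv2.cvtColor(camera("side"),cv2.COLOR_RGB2BGR)
cv2.imwrite("pics/f_w.png",w);cv2.imwrite("pics/f_s.png",np.vstack([a[110:350,160:480],b[90:330,200:520]]))
```

```text
30.775 [499.2  197.15 192.83] [ 0.38  0.4  -0.44] 0.9913240597799889
```

View pics/f_w.png

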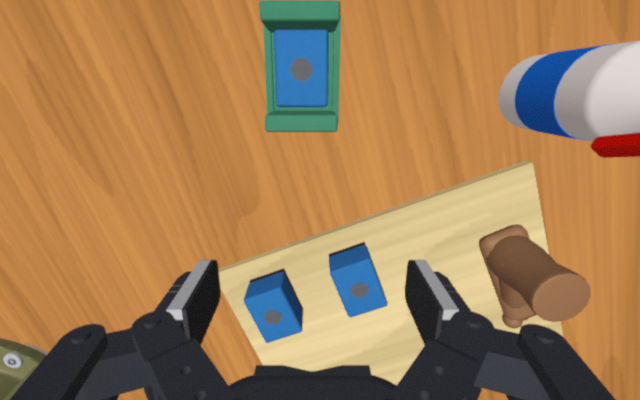

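View pics/f_s.png

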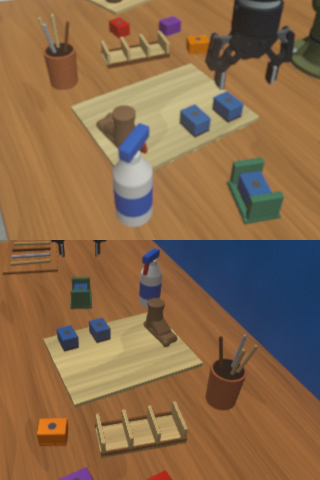

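The weight is seated flat between the cheeks, spot at (301,69) in the wrist view. A and B are sole down on the board, at (273,317) and (360,290). The foot, bottle and cup have not moved.

Run:
```python
from bench import r
print(r.finish_job())
```

```text
the job is handed in; nothing more can be done
None
```

The gripping weight is in the green holder, sole down between the cheeks, and I handed the job in at about 31 s of the 72 s limit.

- **Drag test:** I dragged all three weights on the board by pushing each, released, with an open pad. The nearest-bay and middle-bay weights dragged at about 1.5–2.4 N. The far-bay weight dragged at about 5 N one way and 6–7 N the other, so I chose that one.
- **Readings that disagreed:** None of the forces matched the stated ranges exactly. The slippery two read above 0.8–1.2 N and the gripping one slightly below 7–9.5 N. The gap between them was still clear both times.
- **Placing:** I regrasped the chosen weight across its width and lowered it until it touched the holder floor at about 2.5 N, then released it.
- **A slip in method:** After the second drag of the chosen weight I backed off the wrong way and pushed it about 12 mm farther on the board. It stayed flat.
- **Last checks:** The final pictures show the weight flat in the holder and the two slippery ones sole down on the board. The clay foot, spray bottle and tool cup look unmoved. The gripper was open and clear of everything, with under 1 N on the wrist.

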